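# Pull the notched bench pin out of its bracket

### The arm

A 6-joint arm with a two-finger parallel gripper is mounted at the origin on the work surface. World frame = base frame: x ahead of the robot, y to its left, z up, the work surface at z = 0. Lengths are in m, angles in rad, forces in N, time in s.
With the tool pointing down it reaches from about 0.375 to 0.9 m from the base axis. Payload 3.1 kg.
Tool frame: the origin (TCP) lies midway between the tips of the shut fingers; the grasp point (between the pads) lies 19 mm behind it; z points along the fingers, y is the line along which they close (so a half turn about z gives the same grasp; the last joint's range is limited). The gripper opens to 87 mm and grips with 3 to 60 N. Pads are 19 mm wide; open, the fingers measure 117 mm over their backs; the gripper's body (75 mm by 190 mm) begins 51 mm behind the grasp point.
Start: joints at [0.993, 0.527, 1.433, -0, 1.181, -0.178], TCP at [0.243, 0.576, 0.223] pointing down, gripper open.
Joint ranges: [-3.08, 3.08], [-0.75, 2.2], [0.22, 2.44], [-1.43, 4.57], [0, 2.65], [-2.85, 2.85]. Speed limits (rad/s): [2.79, 2.79, 3.14, 3.14, 3.14, 3.14].

### API

Orientations are given as a unit quaternion [x, y, z, w].
In Python, from rig import robot gives the robot as it stands.
- The arm moves only by the shell command python3 -m jog 'ROWS' [FORCE]. ROWS is a JSON object of lists of equal length, an entry for each row: "dp": the shift along the tool's x, y, z in mm, a list of three; "delta_rot": the turn, a rotation vector about the tool's x, y, z in rad, a list of three; "gripper": the opening, from -1 (shut) to 1 (fully open). A call has 1 to 12 rows; each row is the pose to reach, as a shift and turn from the pose commanded when the call began, along the tool's axes at that moment; what a row does not reach only later rows make up. A row lasts 1/10 s, in which the tool goes at most 50 mm and 8.59 degrees, less where a joint would pass 70% of its speed; a pose out of reach is approached as far as the arm can. A call with a gripper value outside its range is refused whole. The fingers move at their own pace and stop on an object; FORCE is the grip in N (left out, the last holds). Time passes only in rows, so rows that repeat a pose let the fingers close. It gives the time, the measured TCP pose, the force, the opening and the grip force at its end, in the units of the state.
- robot.get_obs(): the state, without advancing time (a new reading comes with each control period).
- robot.camera(name): name is "scene" or "top" or "wrist"; returns the picture (420x560x3 uint8, red, green, blue); there is no depth.
- robot.camera_model(name): a dict with "fx", "fy", "cx", "cy" (pixels), "xyz" and "orientation" of the camera in the world; the wrist camera has in their place "T_tool_cam" (4x4, takes a point from camera to tool coordinates, whose origin is the TCP and whose axes are the flange's). Camera axes: x right, y down, z forward; pixel columns grow to the right and rows downward; lengths in m; the calibration is good to about 2 mm. A picture is of the moment at which its call begins: read the wrist's pose just before it. camera_model takes no time and is no camera call.
- robot.hand_in(): hands the job in; it is judged then, once.
Trained networks look in the newest picture that a camera, given by its name, has taken for a name from the list of things; names that differ only in an ending like _2 or _b are one class to them, and where a whole thing is asked for, a point or a joint stands for the part that bears it (a point fixed in the world has none). Each returns a list of dicts, best first, with "score" (0 to 1); they miss things now and then, are a little off and sometimes report something else, mostly with a low value. They report only what shows in the picture. A call takes as long as a camera call. They do not tell look-alikes from the thing itself.
- robot.search_frame(name, camera): "rect" ([left, top, right, bottom] in pixels, round what is visible of it).
The state is a dict: "time": time; "q": joint angles; "joint_velocities": joint speeds; "joint_torque": joint torques, N m; "position": TCP position; "tool_rot": TCP orientation; "ft_force": force on the tool from outside, world axes, zero at the start; "moment": the same for the moment, N m; "grip_width": finger opening in m; "grip_force": force on a finger pad.
Only numpy, scipy, OpenCV 4.12 (cv2) and the standard library are available. Lean on these libraries where they do the work, as an engineer would, in place of code of your own. Each camera call takes 0.05 s, during which the arm holds its last target. There are 200 camera calls.

### The job

Two wooden bench pins are clicked into steel brackets on the jeweller's bench. Pull the one with the V-notch in its end straight out of its bracket and lay it flat in the metal tray, keeping hold of it until it rests on the tray's floor, then let go. Leave the square-ended pin home in its bracket and the other things on the bench alone.

Things in the scene. Friction and masses are not known exactly. Their poses are not given: they have to be found in the camera images.
- vpin: Notched bench pin, to be pulled out. Hardwood, 160 long, 20 thick. Origin: underside, at the shoulder; x along the pin INTO the bracket, z up. Working part (x -100 to 0) 50 wide, sticking out towards the robot; tongue (x 0 to 60) 38 wide, hidden in the bracket, notched for spring balls at x = 40. Outer end: V-notch 26 wide, 45 deep (solid from x = -55). About 110 g.
- vpin_mid (a point): Centre of the notched pin's bulk (pin frame -20, 0, 10): middle of its length, width and thickness.
- bracket_v: Steel bracket holding the notched pin, fixed to the bench; block 76 (x) x 92 (y) x 56.5 high, flange 124 wide. Origin: centre of underside; open front at x = -38. Channel 41 wide, 62 deep, z 28 to 49.5: the pin can only slide out along -x. Spring balls hold it: a firm pull (about 10 to 20 N) frees it, then light drag. Seated pin origin: (-38.5, 0, 28), same axes.
- sqpin: The square-ended bench pin, to be left in its bracket: like the notched one but its outer end is plain and square. Hardwood, 160 long, 20 thick. Origin: underside, at the shoulder; x along the pin INTO the bracket, z up. Working part (x -100 to 0) 50 wide, sticking out towards the robot; tongue (x 0 to 60) 38 wide, hidden in the bracket, notched for spring balls at x = 40. 
- bracket_s: The bracket holding the square-ended pin, of the same make, size and frame as bracket_v.
- tray_in (a point): Centre of the inner floor of the fixed open aluminium tray; x along its length, y across, z up. Inside 210 (x) x 140 (y), walls 5 thick, rim 24 above the bench, floor 5 above the bench.
- hammer: A loose hammer, 240 long, lying left of the work; not to be disturbed. Origin near its middle, on the bench.
- jar: A loose small jar with a black cap, diameter 56, height 65, beyond the work; not to be disturbed. Origin: centre of its base.
- block: A loose steel bench block 90 x 90 x 22, right of the work; not to be disturbed. Origin: centre of its underside.
There are look-alikes about, which are no part of the job. What is shaped like the vpin but blue or yellow is not meant.

How it is judged:
By the outcome, as a careful person would: the job done as asked, in the order asked, and still so for the second after the job is handed in, with the robot touching nothing.
It also fails if it takes over 40 s, if anything falls off the work surface, if the arm or the gripper's body presses on something with over 40 N, if the wrist force passes 120 N, or if a joint passes its speed limit or range.

## Working session

There is one attempt and no reset: what is moved stays moved. The work goes in short steps, Python scripts to look and compute and a shell command to move; the robot and the scene stay as the last step left them, time stands still between calls to the robot, and variables do not carry over. Pictures are saved under pics/ and viewed, at most 10 in all, crops included, and the job is handed in when it is done.

```bash
mkdir -p pics
cat > h.py <<'E'
from rig import robot
import numpy as np, cv2
from scipy.spatial.transform import Rotation as R
def snap(n,f):
    im=robot.camera(n); cv2.imwrite('pics/'+f+'.png',im[:,:,::-1]); return im
def cam(n):
    m=robot.camera_model(n)
    if 'T_tool_cam' in m:
        o=robot.get_obs(); T=np.eye(4); T[:3,:3]=R.from_quat(o['tool_rot']).as_matrix(); T[:3,3]=o['position']; T=T@np.array(m['T_tool_cam'])
        return m,T[:3,:3],T[:3,3]
    return m,R.from_quat(m['orientation']).as_matrix(),np.array(m['xyz'])
def px2w(n,uv,z):
    m,Rm,t=cam(n); d=Rm@np.array([(uv[0]-m['cx'])/m['fx'],(uv[1]-m['cy'])/m['fy'],1]); return t+d*(z-t[2])/d[2]
def w2px(n,p):
    m,Rm,t=cam(n); c=Rm.T@(np.array(p)-t); return np.array([m['fx']*c[0]/c[2]+m['cx'],m['fy']*c[1]/c[2]+m['cy']])
E
python3 - <<'E'
from h import *
a=snap('scene','s0'); b=snap('top','t0')
for c in('scene','top'):
  print(c,robot.camera_model(c))
  for n in('vpin','sqpin','bracket_v','tray_in','hammer','jar','block'):
    print(n,[(np.round(r['rect']).tolist(),round(r['score'],2)) for r in robot.search_frame(n,c)][:4])
o=robot.get_obs();print(o)
E
```

```text
scene {'fx': 388.41836600770506, 'fy': 388.41836600770506, 'cx': 278.17147365876355, 'cy': 208.4524950838499, 'xyz': array([ 0.91210462, -0.53837806,  1.04292227]), 'orientation': array([ 0.92144952,  0.26122884, -0.08643706, -0.27426065])}
vpin [([170.0, 207.0, 223.0, 238.0], 0.93), ([252.0, 194.0, 291.0, 218.0], 0.64), ([225.0, 150.0, 272.0, 167.0], 0.62)]
sqpin [([209.0, 263.0, 244.0, 289.0], 0.81)]
bracket_v [([237.0, 265.0, 278.0, 316.0], 0.77), ([271.0, 205.0, 313.0, 249.0], 0.65)]
tray_in [([289.0, 142.0, 368.0, 210.0], 0.75)]
hammer [([310.0, 110.0, 373.0, 139.0], 0.77)]
jar [([314.0, 280.0, 335.0, 305.0], 0.85)]
block [([148.0, 326.0, 199.0, 378.0], 0.68)]
top {'fx': 489.9287930377292, 'fy': 489.9287930377292, 'cx': 277.3986968623931, 'cy': 210.29262868391348, 'xyz': array([ 0.35628381, -0.01136196,  1.46952643]), 'orientation': array([-0.69774576,  0.71241882, -0.0483979 ,  0.05716582])}
vpin [([215.0, 265.0, 243.0, 319.0], 0.95), ([300.0, 271.0, 354.0, 312.0], 0.72), ([267.0, 210.0, 289.0, 244.0], 0.56)]
sqpin [([353.0, 200.0, 377.0, 239.0], 0.9), ([424.0, 204.0, 458.0, 23
[... 377 characters left out ...]
ay([ 9.92458124e-01,  5.27462570e-01,  1.43272875e+00, -3.05222541e-06,
        1.18136980e+00, -1.78483055e-01]), 'joint_velocities': array([ 2.03927813e-05,  1.80616669e-03,  2.38794944e-04, -8.49867553e-04,
       -1.92544934e-04, -4.96735085e-04]), 'joint_torque': array([-4.81467323e-04, -4.39948225e+01, -1.76980966e+01,  6.35020458e-02,
        5.04065515e-02,  1.12088568e-06]), 'position': array([0.2432516 , 0.57569005, 0.22256224]), 'tool_rot': array([1.98597780e-01, 9.80081079e-01, 1.41290435e-05, 7.13664375e-06]), 'ft_force': array([-0.34735185,  0.12088566, -0.17017413]), 'moment': array([-0.02512326, -0.06838844, -0.02507166]), 'grip_force': 0.0, 'grip_width': 0.08709587775586612}
```

View pics/t0.png

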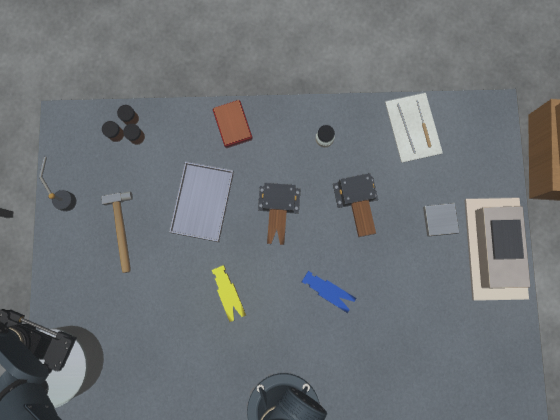

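View pics/s0.png

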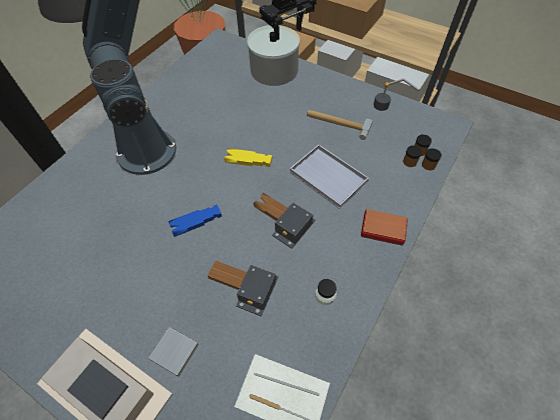

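The three vpin-shaped things in the top view are brown (278,228), yellow (228,293) and blue (329,291). The brown one in its bracket has the V end, while the brown one at (363,218) is square-ended. I'll confirm this in a crop.

Run:
```python
from h import *
im=cv2.imread('pics/t0.png')[155:255,160:310]
cv2.imwrite('pics/c0.png',cv2.resize(im,None,fx=5,fy=5,interpolation=cv2.INTER_CUBIC))
full=cv2.imread('pics/t0.png').astype(int)
b,g,r=full[...,0],full[...,1],full[...,2]
m=((r-b)>25); m[:204]=0;m[250:]=0;m[:,:262]=0;m[:,292:]=0
ys,xs=np.nonzero(m); print(len(xs),xs.mean(),ys.mean(),cv2.minAreaRect(np.c_[xs,ys].astype(np.float32)))
box=cv2.boxPoints(cv2.minAreaRect(np.c_[xs,ys].astype(np.float32)))
for p in box: print(p,px2w('top',p,.048))
print('tray rim',[px2w('top',p,.024) for p in((185,162),(233,170),(218,241),(171,233))])
```

```text
511 276.37769080234835 224.54207436399219 ((276.39849853515625, 226.42132568359375), (16.956796646118164, 34.55481719970703), 4.085616588592529)
[266.7107  243.05077] [0.47491063 0.03714557 0.048     ]
[269.1726  208.58376] [0.57608367 0.02824014 0.048     ]
[286.0863  209.79189] [ 0.5714099  -0.02132982  0.048     ]
[283.6244 244.2589] [ 0.47037124 -0.01191635  0.048     ]
tray rim [array([0.72852144, 0.28209792, 0.024     ]), array([0.70027693, 0.13631073, 0.024     ]), array([0.48601078, 0.18212764, 0.024     ]), array([0.51277238, 0.32200564, 0.024     ])]
```

View pics/c0.png

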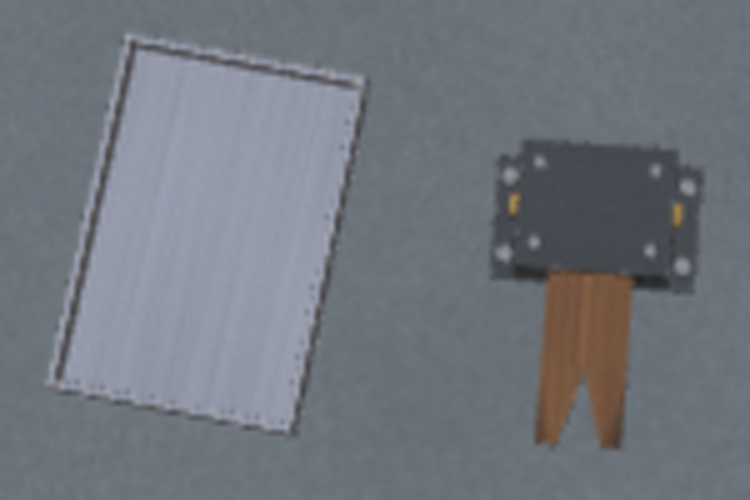

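The crop shows the V-notch at (583,380), in the brown pin held by the left bracket, so that is the pin to pull. The tray is at its left, clear and empty. Next I'll work out the first hover move.

```bash
cat >> h.py <<'E'
def go(p,yaw):
    """dp (mm) and delta_rot z to put TCP at p with tool y along yaw+90deg (tool down)"""
    o=robot.get_obs(); Rm=R.from_quat(o['tool_rot']).as_matrix()
    y=np.radians(yaw); Y=np.array([-np.sin(y),np.cos(y),0]); Z=np.array([0,0,-1.]); G=np.c_[np.cross(Y,Z),Y,Z]
    return np.round((np.array(p)-o['position'])@Rm*1000,1), np.round(R.from_matrix(Rm.T@G).as_rotvec(),4)
E
python3 -c "
from h import *
print(go((.51,.009,.223),-5.2)); print(robot.camera_model('wrist')['T_tool_cam'])"
```

```text
(array([-4.663e+02, -4.181e+02, -4.000e-01]), array([ 0.    ,  0.    , -0.3091]))
[[ 3.56440732e-04 -9.60942519e-01 -2.76747807e-01  7.64738716e-02]
 [ 9.99999927e-01  3.04766957e-04  2.29729659e-04 -1.22539148e-04]
 [-1.36413411e-04 -2.76747868e-01  9.60942557e-01 -1.61338664e-01]
 [ 0.00000000e+00  0.00000000e+00  0.00000000e+00  1.00000000e+00]]
```

```bash
python3 -m jog '{"dp":[[-466,-418,0],[-466,-418,0],[-466,-418,0],[-466,-418,0],[-466,-418,0],[-466,-418,0],[-466,-418,0],[-466,-418,0],[-466,-418,0],[-466,-418,0],[-466,-418,0],[-466,-418,0]],"delta_rot":[[0,0,-0.309],[0,0,-0.309],[0,0,-0.309],[0,0,-0.309],[0,0,-0.309],[0,0,-0.309],[0,0,-0.309],[0,0,-0.309],[0,0,-0.309],[0,0,-0.309],[0,0,-0.309],[0,0,-0.309]],"gripper":[1,1,1,1,1,1,1,1,1,1,1,1]}' 60
python3 -c "from h import *
print(go((.51,.009,.223),-5.2))"
```

```text
time: 2.0
position: [0.4983, 0.0332, 0.2229]
tool_rot: [0.046, 0.999, 0.0, 0.0]
ft_force: [-0.0, 0.9, -0.6]
grip_width: 0.0868
grip_force: 0.0
(array([-13.8, -23. ,  -0.1]), array([ 0.0001,  0.0009, -0.0004]))
```

```bash
python3 -m jog '{"dp":[[-14,-23,0],[-14,-23,0],[-14,-23,0]],"delta_rot":[[0,0,0],[0,0,0],[0,0,0]],"gripper":[1,1,1]}'
python3 - <<'E'
from h import *
im=snap('wrist','w0')
b,g,r=[im[...,i].astype(int) for i in(2,1,0)]
m=((r-b)>25).astype(np.uint8)
n,l,s,c=cv2.connectedComponentsWithStats(m)
k=1+np.argmax(s[1:,4]);print(s[k],c[k]);m=(l==k)
# edges per row: left & right
L=[];
for v in range(s[k][1]+4,s[k][1]+s[k][3]-4,6):
    xs=np.nonzero(m[v])[0]; L.append((px2w('wrist',(xs.min()-.5,v),.048),px2w('wrist',(xs.max()+.5,v),.048)))
for a,b_ in L: print(np.round(a[:2],4),np.round(b_[:2],4),np.round((a+b_)[:2]/2,4),round(np.linalg.norm(a-b_),4))
E
```

```text
time: 2.3
position: [0.5091, 0.0109, 0.2224]
tool_rot: [0.046, 0.999, 0.0, -0.0]
ft_force: [-0.5, 0.2, 0.0]
grip_width: 0.0871
grip_force: 0.0
[ 253  335  307   20 4797] [418.40025016 346.44256827]
[0.7128 0.2207] [0.7226 0.3278] [0.7177 0.2743] 0.1076
[ 0.6977 -0.0373] [0.7312 0.329 ] [0.7145 0.1459] 0.3678
```

View pics/w0.png

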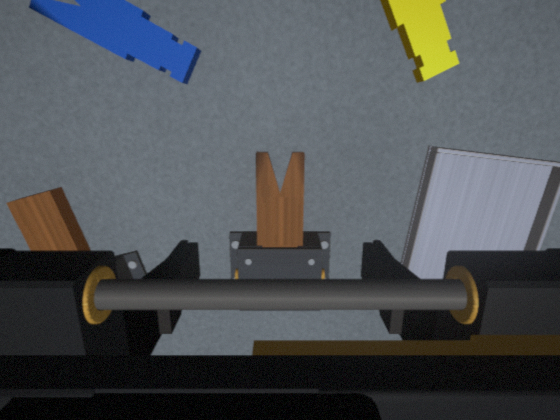

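The wrist view shows the V pin at columns 256–304 and rows 152–247. Its notch points towards the robot and it is central between the fingers. The tray is at right. Now I'll measure the pin.

Run:
```python
from h import *
im=cv2.imread('pics/w0.png').astype(int); m=((im[...,2]-im[...,0])>25).astype(np.uint8)
n,l,s,c=cv2.connectedComponentsWithStats(m); k=l[225,268]; print(s[k]); m=l==k
C=[]
for v in range(s[k][1]+3,s[k][1]+s[k][3]-2,8):
    xs=np.nonzero(m[v])[0]; a,b=[px2w('wrist',(x,v),.048) for x in(xs.min()-.5,xs.max()+.5)]
    C.append((a+b)/2); print(v,np.round(C[-1][:2],4),round(np.linalg.norm(a-b),4))
C=np.array(C); f=np.polyfit(C[:,0],C[:,1],1); print('yaw',np.degrees(np.arctan(f[0])))
e0=px2w('wrist',(280,s[k][1]-.5),.048)[0]; e1=px2w('wrist',(280,s[k][1]+s[k][3]-.5),.048)[0]
print('ends',e0,e1,[np.polyval(f,e) for e in(e0,e1)])
p=np.array([e0+.0745,np.polyval(f,e0+.0745),.031]); print(p,go(p,np.degrees(np.arctan(f[0]))))
```

```text
[ 256  152   48   96 3952]
155 [0.4743 0.015 ] 0.0476
163 [0.4823 0.0138] 0.0489
171 [0.4905 0.013 ] 0.0492
179 [0.4989 0.0128] 0.0485
187 [0.5072 0.0115] 0.0499
195 [0.5158 0.0112] 0.0492
203 [0.5244 0.0099] 0.0506
211 [0.5332 0.0091] 0.0488
219 [0.5421 0.0083] 0.0492
227 [0.5511 0.0075] 0.0495
235 [0.5602 0.0067] 0.0499
243 [0.5695 0.0058] 0.0502
yaw -5.419904587671
ends 0.4708106507348927 0.5748348765894596 [np.float64(0.015137386385973145), np.float64(0.005267739737251177)]
[0.54531065 0.00806895 0.031     ] (array([-37.2,  -0.4, 191.3]), array([ 0.0007, -0.0014,  0.0036]))
```

```bash
python3 -m jog '{"dp":[[-37,0,0],[-37,0,50],[-37,0,100],[-37,0,145],[-37,0,175],[-37,0,191],[-37,0,191],[-37,0,191],[-37,0,191],[-37,0,191],[-37,0,191],[-37,0,191]],"delta_rot":[[0,0,0.004],[0,0,0.004],[0,0,0.004],[0,0,0.004],[0,0,0.004],[0,0,0.004],[0,0,0.004],[0,0,0.004],[0,0,0.004],[0,0,0.004],[0,0,0.004],[0,0,0.004]],"gripper":[1,1,1,1,1,1,1,-1,-1,-1,-1,-1]}' 60
python3 -c "from h import *
snap('wrist','w1'); snap('top','t1');print(robot.get_obs()['ft_force'],robot.get_obs()['grip_width'])"
```

```text
time: 3.55
position: [0.5467, 0.0076, 0.0323]
tool_rot: [0.047, 0.999, -0.0, 0.001]
ft_force: [0.0, 0.2, 0.2]
grip_width: 0.0545
grip_force: 0.0
[-1.23010618 -0.02654072  2.38945313] 0.04937408992356315
```

View pics/w1.png

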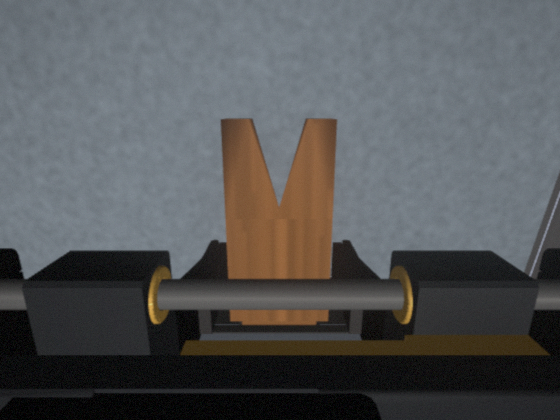

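The pin is between the fingers with the pads on its solid part. Next I'll build up the grip and pull straight out along tool +x.

```bash
python3 -m jog '{"dp":[[0,0,0],[0,0,0],[4,0,0],[8,0,0],[12,0,0],[16,0,0],[22,0,0],[30,0,0],[40,0,0],[52,0,0],[66,0,0],[80,0,0]],"delta_rot":[[0,0,0],[0,0,0],[0,0,0],[0,0,0],[0,0,0],[0,0,0],[0,0,0],[0,0,0],[0,0,0],[0,0,0],[0,0,0],[0,0,0]],"gripper":[-1,-1,-1,-1,-1,-1,-1,-1,-1,-1,-1,-1]}' 60
python3 -c "from h import *
snap('wrist','w2')"
```

```text
time: 4.85
position: [0.4629, 0.016, 0.0312]
tool_rot: [0.047, 0.999, 0.0, -0.003]
ft_force: [-0.9, 0.6, -1.0]
grip_width: 0.0495
grip_force: 60.0
```

View pics/w2.png

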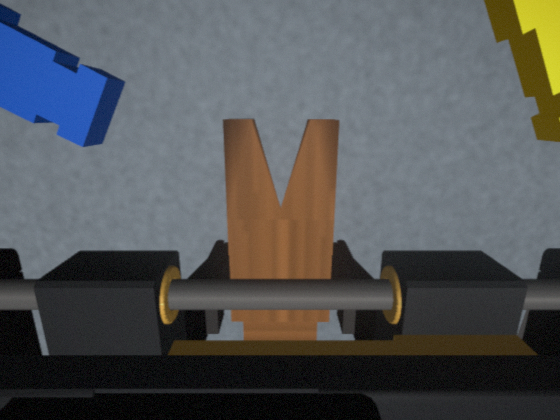

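The pin came out cleanly: the tongue shows and it sits in the fingers as before, so it hasn't slipped. Next I'll lift it and carry it to the tray.

```bash
python3 -c "
from h import *
c=np.mean([px2w('top',p,.024) for p in((186,162),(233.6,170.6),(219,241.6),(170,231.6))],0);print(c)
print(go((c[0]-.007,c[1]+.0014,.111),-11.3))"
```

```text
[0.60700362 0.2294413  0.024     ]
(array([-119.4,  226.4,  -81.2]), array([ 0.0007, -0.0121,  0.1028]))
```

```bash
python3 -m jog '{"dp":[[0,0,-30],[0,0,-65],[-5,10,-80],[-20,40,-80],[-42,80,-80],[-64,120,-80],[-85,160,-80],[-103,195,-80],[-115,218,-80],[-119,226,-80],[-119,226,-80],[-119,226,-80]],"delta_rot":[[0,0,0],[0,0,0],[0,0,0.01],[0,0,0.03],[0,0,0.05],[0,0,0.07],[0,0,0.09],[0,0,0.103],[0,0,0.103],[0,0,0.103],[0,0,0.103],[0,0,0.103]],"gripper":[-1,-1,-1,-1,-1,-1,-1,-1,-1,-1,-1,-1]}' 60
python3 - <<'E'
from h import *
a=snap('top','t2')[140:260,150:310]; b=snap('wrist','w3')
print(go((.6,.231,.0085),-11.3))
a=cv2.resize(a,(560,420),interpolation=cv2.INTER_CUBIC)
cv2.imwrite('pics/m2.png',cv2.resize(np.hstack([a,b]),(800,300))[:,:,::-1])
E
```

```text
time: 6.1
position: [0.6044, 0.2278, 0.1107]
tool_rot: [0.099, 0.995, -0.001, -0.002]
ft_force: [-0.6, 0.2, -1.2]
grip_width: 0.049
grip_force: 60.0
(array([  5.4,   2.6, 102.7]), array([-0.0014, -0.0024, -0.0018]))
```

View pics/m2.png

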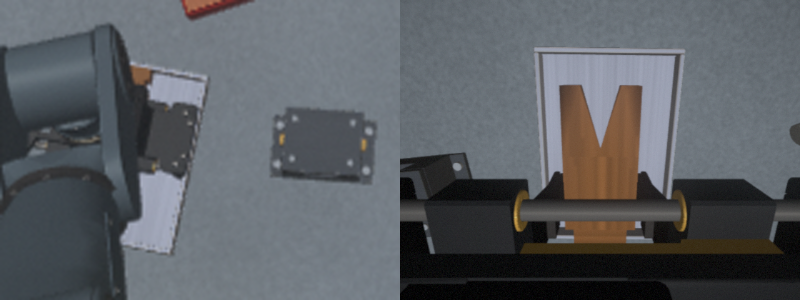

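The wrist half shows the pin over the tray and parallel to it, but a little left of centre: pin columns 560–642, rim 536–685. I'll measure that offset.

Run:
```python
from h import *
a=px2w('wrist',(191,69),.024);b=px2w('wrist',(399,70),.024);print(a,b,(a+b)/2,np.linalg.norm(a-b))
d=np.radians(-11.3); c=(a+b)/2+.110*np.array([np.cos(d),np.sin(d),0]); print('centre est',c)
print(np.degrees(np.arctan2(*(b-a)[[1,0]]))-90)
g=c-.007*np.array([np.cos(d),np.sin(d),0]);g[2]=.0085;print(go(g,-11.3))
```

```text
[0.48952866 0.18713477 0.024     ] [0.51891932 0.32968742 0.024     ] [0.50422399 0.25841109 0.024     ] 0.14555092303258335
centre est [0.6120916  0.23685702 0.024     ]
-11.649666145575054
(array([  1.7,  10.7, 102.6]), array([-0.0014, -0.0024, -0.0018]))
```

```bash
python3 -m jog '{"dp":[[2,8,0],[2,8,25],[2,8,55],[2,8,80],[2,8,92],[2,8,97],[2,8,99],[2,8,101],[2,8,101]],"delta_rot":[[0,0,-0.003],[0,0,-0.003],[0,0,-0.003],[0,0,-0.003],[0,0,-0.003],[0,0,-0.003],[0,0,-0.003],[0,0,-0.003],[0,0,-0.003]],"gripper":[-1,-1,-1,-1,-1,-1,-1,-1,-1]}' 60
```

```text
time: 7.1
position: [0.6069, 0.2374, 0.0115]
tool_rot: [0.097, 0.995, 0.0, 0.001]
ft_force: [-0.3, -1.0, -1.0]
grip_width: 0.0494
grip_force: 60.0
```

Not in contact yet, with about 3 mm to go. I'll creep down.

```bash
python3 -m jog '{"dp":[[0,0,1],[0,0,2],[0,0,2],[0,0,2]],"delta_rot":[[0,0,0],[0,0,0],[0,0,0],[0,0,0]],"gripper":[-1,-1,-1,-1]}' 60; python3 -m jog '{"dp":[[0,0,0.5],[0,0,1],[0,0,1]],"delta_rot":[[0,0,0],[0,0,0],[0,0,0]],"gripper":[-1,-1,-1]}' 60
```

```text
time: 7.5
position: [0.6066, 0.2374, 0.0092]
tool_rot: [0.097, 0.995, 0.0, 0.001]
ft_force: [1.0, -1.1, 2.9]
grip_width: 0.049
grip_force: 60.0
time: 7.8
position: [0.6066, 0.2374, 0.0092]
tool_rot: [0.097, 0.995, 0.0, 0.001]
ft_force: [-1.6, -1.1, 8.9]
grip_width: 0.0491
grip_force: 60.0
```

The force has risen to 8.9 N, so the pin rests on the floor. I'll open part way, then lift straight up and back off.

```bash
python3 -m jog '{"dp":[[0,0,0],[0,0,0],[0,0,0],[0,0,0],[0,0,0],[0,0,-10],[0,0,-40],[0,0,-80],[0,0,-120],[0,0,-150],[0,0,-150],[0,0,-150]],"delta_rot":[[0,0,0],[0,0,0],[0,0,0],[0,0,0],[0,0,0],[0,0,0],[0,0,0],[0,0,0],[0,0,0],[0,0,0],[0,0,0],[0,0,0]],"gripper":[0.5,0.5,0.5,0.5,0.5,0.5,0.5,0.5,0.5,0.5,0.5,0.5]}' 60
python3 - <<'E'
from h import *
a=snap('scene','s3'); b=snap('wrist','w4')
cv2.imwrite('pics/m3.png',cv2.resize(np.hstack([a,b]),(800,300))[:,:,::-1])
E
```

```text
time: 9.0
position: [0.6063, 0.2373, 0.1588]
tool_rot: [0.097, 0.995, 0.0, 0.001]
ft_force: [-0.1, -0.7, 0.0]
grip_width: 0.0655
grip_force: 0.0
```

View pics/m3.png

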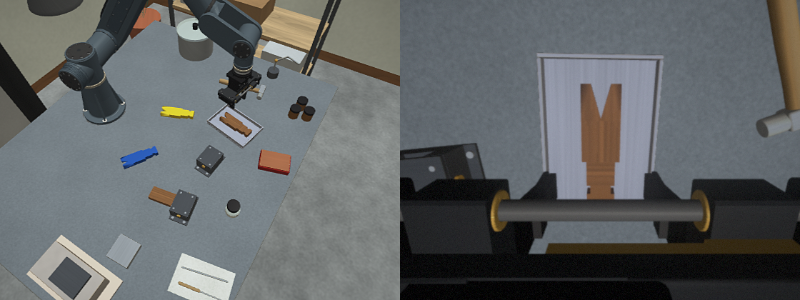

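The pin lies flat and central in the tray (wrist half, columns 581–620). In the scene view the square pin is still in its bracket (170,200), and nothing else has moved.

```bash
python3 -c "
from rig import robot
print(robot.hand_in())"
```

```text
the job is handed in; nothing more can be done
None
```

I pulled the V-notched pin straight out, set it flat on the tray floor and only then let go; the square-ended pin and everything else look undisturbed, and the job was handed in at about 9 s.

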